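# Press the hex key set home in the hardware tray and shut the tray

## Task

Put the folding hex key set back into its long recess in the pulled-out grey hardware tray, keys upward, and press it down past the spring clips until its top is flush with the tray. Then push the tray fully shut with the set in it, and leave the other things on the bench where they are.

Things in the scene. Friction and masses are not known exactly. Their poses are not given: they have to be found in the camera images.
- hexset: Folding hex key set: a plain stainless steel block 90 x 34 x 26 mm (x, y, z; flat top) with steel keys lying in its upper side, about 0.16 kg. Lies flat on the bench to the left or the right of the tray. Origin: centre of its underside; x along its length, z up (keys upward). Either end may go either way round in the recess.
- tray_unit: Low grey plastic housing, fixed to the bench, 185 deep x 206 wide x 55 mm high, open towards the robot; the tray slides in it. Origin: at bench height, middle of the front opening's edge; its x axis points into the housing (the way the tray closes), y to the left. The underside of its roof is 47 mm above the bench, 5 mm above the tray's top.
- tray (a joint): How far the tray is pulled out (m): 0 fully shut, 0.14 fully out; starts pulled out 0.12 to 0.14. It slides along the housing's x with about 2 N of friction.
- recess_mouth (a point): Centre of the long recess's mouth, on the tray's flat top 42 mm above the bench; moves with the tray, axes as the housing's. The recess is 39 mm (x) by 96 mm (y, its length) and 26 mm deep; the set lies in it with its length along y. A small square well with screws, 84 mm to the left, is not for the set. The flat top is clear 50 mm or more towards the robot and the housing.
- recess_floor (a point): Centre of the long recess's floor, 16 mm above the bench, below recess_mouth; the set's underside lies here when home. Sprung steel clips in the middle of both short end walls lean inwards: the set put in loosely stops on them about 12 to 15 mm proud and needs roughly 5 to 15 N straight down to go home.
- tray_front (a point): Middle of the outer (robot-side) face of the tray's upright front panel, 30 mm above the bench; moves with the tray. The panel is 206 mm wide, 12 mm thick, from 3 to 45 mm above the bench (3 mm above the tray's flat top). Push here along the housing's x to shut the tray.
- level: Bystander: small aluminium level, bar 100 x 18 x 36 mm standing on its long narrow edge, vials in its top and side; on the other side of the tray from the set. Origin: centre of its underside, x along its length.
- screwdriver: Bystander: yellow-handled screwdriver lying on the bench beside the housing. x along its length.
- jar: Bystander: glass jar with steel cap, 56 mm across, 75 mm high. Origin: centre of its underside.
- mug: Bystander: white mug, 80 mm across, 90 mm high. Origin: centre of its underside.
Mind the look-alikes: they are no part of the job. Leave any brown or turquoise look-alike of the hexset alone.

How it is judged:
By the outcome, as a careful person would: the job done as asked, in the order asked, and still so for the second after the job is handed in, with the robot touching nothing.
It also fails if it takes over 48 s, if anything falls off the work surface, if the arm or the gripper's body presses on something with over 40 N, if the wrist force passes 120 N, or if a joint passes its speed limit or range.

## Robot

A 6-joint arm with a two-finger parallel gripper is mounted at the origin on the work surface. World frame = base frame: x ahead of the robot, y to its left, z up, the work surface at z = 0. Lengths are in mm, angles in degrees, forces in N, time in s.
With the tool pointing down it reaches from about 350 to 850 mm from the base axis. Payload 8.1 kg.
Tool frame: the origin (TCP) lies between the finger pads; the fingertips stand 22 mm ahead of it and the grasp point (between the pads) lies 3 mm ahead of it (r.nose_length is the z of the fingertips in the tool frame, in mm); z points along the fingers, x is the direction in which the jaws open and shut, and the axes are right-handed (so a half turn about z gives the same grasp; the last joint's range is limited). The gripper opens to 85 mm and grips with 20 to 120 N. Pads are 22 mm wide; open, the fingers measure 114 mm over their backs; the gripper's body (76 mm by 85 mm) begins 54 mm behind the grasp point. The pads swing forward as they close: fully open they stand 13 mm farther back than shut.
Start: joints at [60.424, 7.471, 85.268, -0, 87.261, -4.893], TCP at [250.539, 545.193, 222.992] pointing down, gripper open.
Joint ranges: [-169.43, 169.43], [-51.17, 129.36], [1.28, 143.12], [-76.62, 256.62], [0, 156.53], [-152.29, 152.29]. Speed limits (degrees/s): [136.94, 136.94, 159.86, 180, 180, 180].

## Interface

Orientations are given as [roll, pitch, yaw] about the fixed x, y, z axes, in that order (R = Rz(yaw) Ry(pitch) Rx(roll)).
In Python, from bench import r gives the robot as it stands.
- The arm moves only by the shell command python3 -m jog 'ROWS' [FORCE]. ROWS is JSON, a list of rows, each a list of 5 numbers: the shift along the tool's x, y, z in m, then the turn about the tool's z in degrees, then the opening in per cent of the stroke, from 0 (shut) to 100 (fully open). A call has 1 to 8 rows; each row is the pose to reach, as a shift and turn from the pose measured when the call began, along the tool's axes at that moment; what a row does not reach only later rows make up. A row lasts 1/10 s, in which the tool goes at most 50 mm and 8.59 degrees, less where a joint would pass 70% of its speed; a pose out of reach is approached as far as the arm can. A call with a gripper value outside its range is refused whole. The fingers move at their own pace and stop on an object; FORCE is the grip in N (left out, the last holds). Time passes only in rows, so rows that repeat a pose let the fingers close. It gives the time, the measured TCP pose, the force and the opening at its end, in the units of the state.
- r.sense(): the state, without advancing time (a new reading comes with each control period).
- r.snapshot(name): name is "scene" or "top" or "wrist"; returns a dict with "image" (480x640x3 uint8, red, green, blue), "K" (3x3 intrinsics, pixels), "T" (4x4, takes a point from camera to world coordinates); the wrist camera has in their place "tool_from_camera" (4x4, takes a point from camera to tool coordinates, whose origin is the TCP and whose axes are the tool frame's). Camera axes: x right, y down, z forward; pixel columns grow to the right and rows downward; lengths in mm; the calibration is good to about 2 mm. The wrist camera is an equidistant fisheye: a pixel r from the principal point sees the ray r / f radians off the axis. A picture is of the moment at which its call begins: read the wrist's pose just before it. There is no depth.
- r.hand_in(): hands the job in, once; it reports no verdict.
Trained networks look in a picture, given as the dict that the camera call returned (one of the last four; its "shot" number tells which), for a name from the list of things; names that differ only in an ending like _2 or _b are one class to them, and where a whole thing is asked for, a point or a joint stands for the part that bears it (a point fixed in the world has none). Each returns a list of dicts, best first, with "conf" (0 to 1); they miss things now and then, are a little off and sometimes report something else, mostly with a low value. They report only what shows in the picture. A call takes as long as a camera call. They do not tell look-alikes from the thing itself.
- r.search_frame(picture, label): "bbox" ([left, top, right, bottom] in pixels, round what is visible of it).
- r.pinpoint(picture, label): "uv" ([column, row] in pixels: a listed point, or the origin of a listed thing).
The state is a dict: "time": time; "joint_pos": joint angles; "qd": joint speeds; "joint_efforts": joint torques, N m; "tool_pos": TCP position; "tcp_rot": TCP orientation; "ft_force": force on the tool from outside, world axes, zero at the start; "wrist_torque": the same for the moment, N m; "finger_gap": finger opening in mm.
Only numpy, scipy, OpenCV 4.12 (cv2) and the standard library are available. Lean on these libraries where they do the work, as an engineer would, in place of code of your own. Each camera call takes 0.05 s, during which the arm holds its last target. There are 200 camera calls.

## Working session

There is one attempt and no reset: what is moved stays moved. The work goes in short steps, Python scripts to look and compute and a shell command to move; the robot and the scene stay as the last step left them, time stands still between calls to the robot, and variables do not carry over. Pictures are saved under pics/ and viewed, about 8 in all and at most 12, crops included, and the job is handed in when it is done.

```bash
mkdir -p pics; ls; cat > h.py <<'E'
import numpy as np, cv2
from scipy.spatial.transform import Rotation as Rn
from bench import r
def save(p,n): cv2.imwrite('pics/'+n,p['image'][:,:,::-1])
def pose():
    s=r.sense(); return np.array(s['tool_pos']),Rn.from_euler('xyz',s['tcp_rot'],degrees=True).as_matrix()
def ray(p,uv,T=None):
    K=np.array(p['K']); x=(uv[0]-K[0,2])/K[0,0]; y=(uv[1]-K[1,2])/K[1,1]
    if 'T' in p: T=np.array(p['T']); d=np.array([x,y,1.])
    else:
        t,R=T; M=np.eye(4); M[:3,:3]=R; M[:3,3]=t; T=M@np.array(p['tool_from_camera'])
        a=np.hypot(x,y); s=np.sin(a)/a if a>1e-9 else 1; d=np.array([x*s,y*s,np.cos(a)])
    return T[:3,3],T[:3,:3]@d
def at(p,uv,z,T=None):
    o,d=ray(p,uv,T); return np.round(o+d*(z-o[2])/d[2],1)
E
python3 - <<'E'
from h import *
s=r.sense(); print(s)
for c in('top','scene'):
    p=r.snapshot(c); save(p,c+'0.png'); print(c,np.round(p['K'],1).tolist())
    for l,z in(('hexset',0),('tray_unit',0),('recess_mouth',42),('tray_front',30),('level',0),('screwdriver',8),('jar',0),('mug',0)):
        for q in r.pinpoint(p,l)[:3]: print(l,np.round(q['uv']),round(q['conf'],2),at(p,q['uv'],z))
E
```

```text
pics
{'time': 0.0, 'joint_pos': array([ 6.04237313e+01,  7.51466517e+00,  8.53301432e+01, -2.10101550e-03,
        8.72620685e+01, -4.89339008e+00]), 'qd': array([-0.06391648,  0.03857377, -0.01219208, -0.00196671,  0.04979267,
       -0.0646736 ]), 'joint_efforts': array([-7.68500850e-04, -5.69421458e+01, -5.00535750e+01, -6.26857600e-04,
        1.52245606e-02, -9.17408272e-06]), 'tool_pos': array([250.26786017, 544.6801586 , 221.94079277]), 'tcp_rot': array([-1.79992974e+02,  1.06666280e-01,  6.53172303e+01]), 'ft_force': array([ 1.19291018, -0.90735345,  0.68226047]), 'wrist_torque': array([0.00781662, 0.00088747, 0.00453784]), 'finger_gap': 85.48772673921695}
top [[505.4, 0.0, 313.5], [0.0, 505.4, 241.5], [0.0, 0.0, 1.0]]
hexset [185. 214.] 0.91 [599.1 244.7   0. ]
hexset [167. 263.] 0.89 [471.4 291.1   0. ]
hexset [155. 319.] 0.56 [324.7 321.6   0. ]
tray_unit [295. 200.] 0.56 [634.6 -47.    0. ]
recess_mouth [292. 220.] 0.97 [574.9 -39.3  42. ]
tray_front [285. 254.] 0.68 [490.1 -20.   30. ]
level [395. 259.] 0.73 [ 474.6 -306.4    0. ]
screwdriver [142. 183.] 0.83 [681.4 354.7   8. ]
jar [383. 177.] 0.62 [ 691.9 -279.8    0. ]
jar [292. 222.] 0.29 [574.4 -37.5   0. ]
mug [476. 220.] 0.8 [ 574.3 -520.8    0. ]
scene [[562.8, 0.0, 310.3], [0.0, 562.8, 232.7], [0.0, 0.0, 1.0]]
hexset [466. 281.] 0.63 [468.6 288.    0. ]
hexset [436. 316.] 0.59 [586.5 247.    0. ]
tray_unit [313. 296.] 0.9 [649.9 -35.8   0. ]
tray_unit [466. 275.] 0.31 [452. 285.   0.]
recess_mouth [323. 262.] 0.9 [575.7 -39.7  42. ]
tray_front [350. 240.] 0.91 [482.8  -6.1  30. ]
tray_front [322. 264.] 0.66 [574.1 -44.   30. ]
level [244. 211.] 0.71 [ 484.2 -298.5    0. ]
screwdriver [474. 372.] 0.89 [691.6 357.5   8. ]
jar [209. 276.] 0.56 [ 693.  -289.7    0. ]
mug [155. 210.] 0.88 [ 570.9 -516.8    0. ]
```

```bash
python3 -c "
import cv2
a=cv2.imread('pics/top0.png')[120:360,110:430];cv2.imwrite('pics/t.png',cv2.resize(a,(800,600),interpolation=2))"
```

```text
(no output)
```

View pics/t.png

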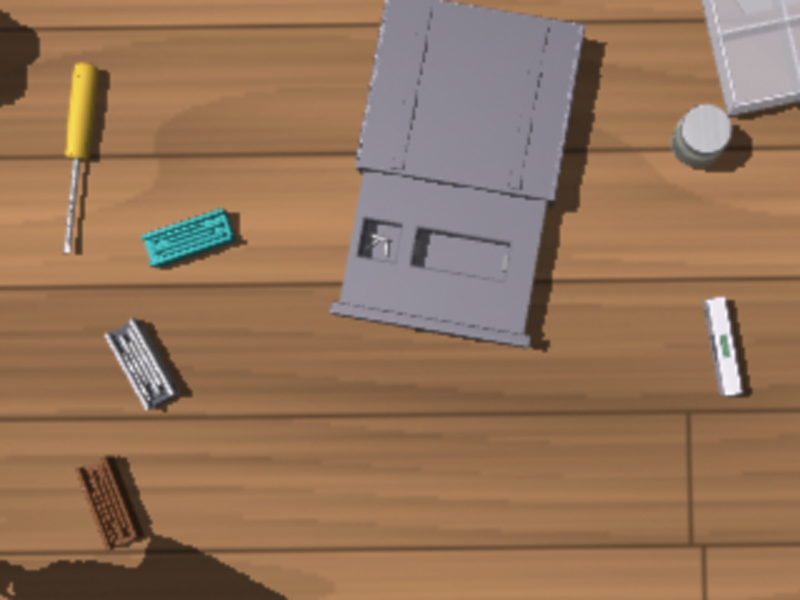

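View pics/scene0.png

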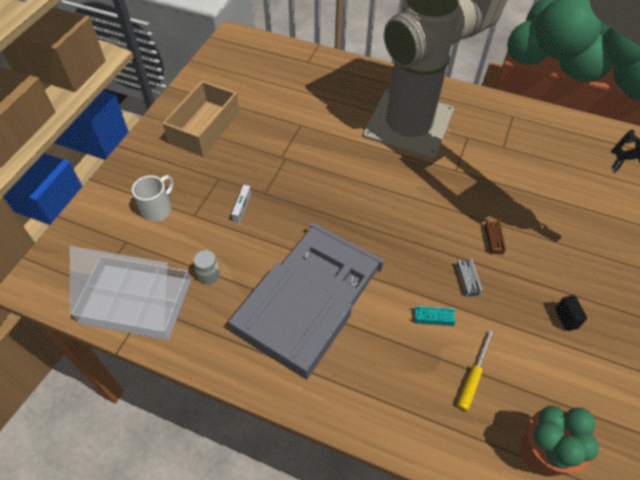

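The stainless set is the middle one, at about (140,363) in the crop. The turquoise look-alike is above it and the brown one below. The tray is turned slightly clockwise.

```bash
cat >> h.py <<'E'
def go(xyz,yaw,do=1):
    "tool-frame shift (m) and turn (deg) from now to TCP xyz, vertical, yaw mod 180"
    t,R=pose(); d=R.T@(np.array(xyz,float)-t); y0=r.sense()['tcp_rot'][2]
    q=(yaw-y0+90)%180-90
    print('GO',np.round(d/1000,4),'turn(tool z)',round(-q,2),'tcp',np.round(t,1),np.round(r.sense()['tcp_rot'],2),'J6',round(r.sense()['joint_pos'][5],1))
E
python3 - <<'E'
from h import *
p=r.snapshot('top')
c=lambda u,v,z: at(p,(u/2.5+110,v/2.5+120),z)
def an(a,b): d=b-a; return round(float(np.degrees(np.arctan2(d[1],d[0]))),1)
H=[c(*q,26) for q in((105,333),(138,320),(183,393),(150,408))]
print(H,'len dir',an(H[3],H[0]),an(H[2],H[1]),'ctr',np.mean(H,0))
F=c(358,168,55),c(555,200,55); P=c(333,308,45),c(528,345,45)
print('roof',F,an(F[1],F[0]),'panel',P,an(P[1],P[0]))
print('side',an(c(555,200,55),c(583,25,55)),an(c(358,168,55),c(388,0,55)))
M=[c(*q,42) for q in((418,228),(511,244),(506,281),(411,266))]; print(M,np.mean(M,0),an(M[1],M[0]),an(M[2],M[3]))
go([471,290,130],150-90)
E
```

```text
[array([496.2, 322.1,  26. ]), array([509.2, 288.1,  26. ]), array([433.6, 241.3,  26. ]), array([418.6, 275.1,  26. ])] len dir 31.2 31.8 ctr [464.4  281.65  26.  ]
roof (array([659.3,  57.1,  55. ]), array([ 624.1, -142.4,   55. ])) 80.0 panel (array([517.9,  84.3,  45. ]), array([ 478. , -113.3,   45. ])) 78.6
side -9.8 -10.3
[array([599. ,  -2.4,  42. ]), array([581.4, -97.3,  42. ]), array([543.5, -91.7,  42. ]), array([560.1,   5. ,  42. ])] [571.  -46.6  42. ] 79.5 80.3
GO [-0.1398  0.3069  0.093 ] turn(tool z) 5.32 tcp [250.6 545.2 223. ] [180.    -0.    65.32] J6 -4.9
```

```bash
python3 -m jog '[[-0.03,0.06,0.01,8,100],[-0.06,0.11,0.02,16,100],[-0.08,0.16,0.03,24,100],[-0.10,0.21,0.045,32,100],[-0.12,0.26,0.06,40,100],[-0.135,0.29,0.073,48,100],[-0.147,0.305,0.073,56,100],[-0.147,0.305,0.073,64,100]]' && python3 -m jog '[[0,0,0,8,100],[0,0,0,16,100],[0,0,0,24,100],[0,0,0,32,100],[0,0,0,40,100],[0,0,0,48,100],[0,0,0,56,100],[0,0,0,60,100]]'
python3 - <<'E'
from h import *
T=pose(); p=r.snapshot('wrist'); save(p,'w1.png')
for q in r.pinpoint(p,'hexset')[:3]: print(np.round(q['uv']),q['conf'],at(p,q['uv'],0,T))
print(r.search_frame(p,'hexset')[:2]); go([466,284,150],-58.5)
E
```

```text
time: 1.75
tool_pos: [468.4, 279.1, 148.3]
tcp_rot: [179.8, 0.1, 0.7]
ft_force: [-0.2, 1.2, -0.1]
finger_gap: 85.1
time: 2.55
tool_pos: [468.5, 279.1, 148.3]
tcp_rot: [179.9, -0.1, -59.6]
ft_force: [0.1, -0.4, -0.8]
finger_gap: 85.1
[436. 118.] 0.78 [594.8 240.3   0. ]
[207. 328.] 0.61 [323.  317.9   0. ]
[307. 220.] 0.59 [465.6 287.    0. ]
[{'bbox': [380.5, 81.0, 505.0, 154.3], 'conf': 0.76}, {'bbox': [182.6, 286.3, 225.5, 380.1], 'conf': 0.61}]
GO [-0.0054 -0.0004 -0.0017] turn(tool z) -0.72 tcp [468.5 279.1 148.3] [ 1.7987e+02 -1.0000e-01 -5.9220e+01] J6 84.7
```

View pics/w1.png

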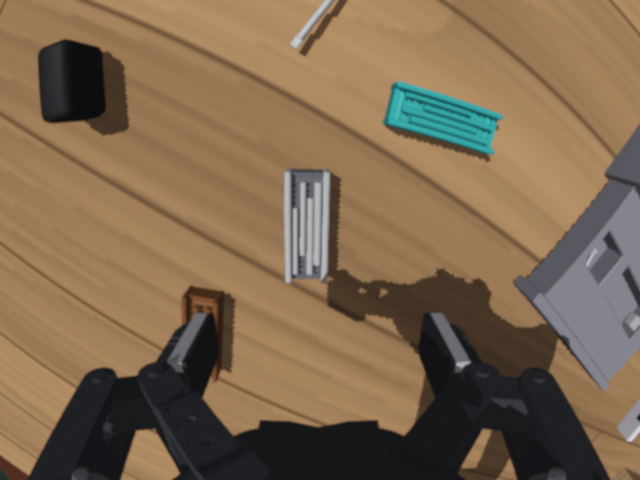

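The set is centred at about (307,225) with its corners visible, and it is nearly aligned with the tool's y axis. No look-alike is close to the fingers' landing places.

```bash
python3 - <<'E'
from h import *
T=pose(); p=r.snapshot('wrist')
H=np.array([at(p,q,26,T) for q in((285,171),(329,171),(328,279),(286,282))])
a=lambda d: np.degrees(np.arctan2(d[1],d[0]))
print(H,H.mean(0),a(H[0]-H[3]),a(H[1]-H[2]),r.nose_length)
m=H.mean(0); go([m[0],m[1],42],-58.5)
E
```

```text
[[496.4 323.4  26. ]
 [512.9 295.4  26. ]
 [438.3 251.   26. ]
 [418.5 278.9  26. ]] [466.525 287.175  26.   ] 29.736959856440638 30.760018941315145 22.0
GO [-0.0081 -0.0027  0.1063] turn(tool z) -0.69 tcp [468.4 279.1 148.3] [ 1.7986e+02 -1.0000e-01 -5.9190e+01] J6 84.7
```

```bash
python3 -m jog '[[-0.008,-0.0027,0.04,0,75],[-0.008,-0.0027,0.08,0,75],[-0.008,-0.0027,0.112,0,75],[-0.008,-0.0027,0.112,0,75],[-0.008,-0.0027,0.112,0,30],[-0.008,-0.0027,0.112,0,10],[-0.008,-0.0027,0.112,0,10],[-0.008,-0.0027,0.112,0,10]]' 45 && python3 -m jog '[[0,0,0,0,10],[0,0,0,0,10],[0,0,0,0,10],[0,0,0,0,10]]'
python3 - <<'E'
from h import *
T=pose(); p=r.snapshot('wrist'); save(p,'w2.png'); go([466,284,130],-59)
E
```

```text
time: 3.55
tool_pos: [467.9, 287.7, 38.2]
tcp_rot: [-180.0, -0.1, -59.2]
ft_force: [-0.5, -0.0, -0.0]
finger_gap: 8.8
time: 3.95
tool_pos: [467.8, 287.7, 38.2]
tcp_rot: [-180.0, -0.1, -59.2]
ft_force: [0.8, -0.2, 0.3]
finger_gap: 8.5
GO [ 0.0024  0.0033 -0.0919] turn(tool z) -0.18 tcp [467.8 287.6  38.1] [-1.7997e+02 -1.2000e-01 -5.9180e+01] J6 85.5
```

View pics/w2.png

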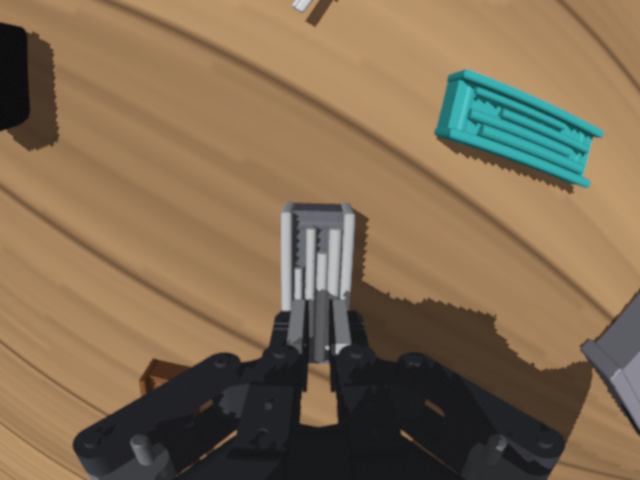

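The jaws shut to 8.5 mm without touching anything, so there's no grip. I'll project the expected points into this picture to see why.

```bash
python3 - <<'E'
from h import *
T=pose(); p=r.snapshot('wrist'); X=np.array(p['tool_from_camera']); K=p['K']; print(np.round(X,3),np.round(K,1))
def pr(P):
    c=X[:3,:3].T@(np.array(P,float)-X[:3,3]); a=np.arccos(c[2]/np.linalg.norm(c)); n=c[:2]/np.hypot(*c[:2])*a
    return np.round([n[0]*K[0][0]+K[0][2],n[1]*K[1][1]+K[1][2]])
for P in([0,0,0],[0,0,3],[0,0,12],[0,0,22],[4,0,22],[4,11,22],[4,-11,22]): print(P,pr(P))
H=np.array([at(p,q,26,T) for q in((282,204),(353,206),(282,309),(353,300))]); print(H)
for q in((282,204),(353,206)): print(T[1].T@(at(p,q,26,T)-T[0]), T[1].T@(at(p,q,14,T)-T[0]))
print(r.sense()['finger_gap'])
E
```

```text
[[ 1.00000e+00 -0.00000e+00  1.00000e-03  4.39000e-01]
 [ 0.00000e+00  9.48000e-01  3.19000e-01 -8.23070e+01]
 [-1.00000e-03 -3.19000e-01  9.48000e-01 -1.51723e+02]
 [ 0.00000e+00  0.00000e+00  0.00000e+00  1.00000e+00]] [[371.6   0.  318.4]
 [  0.  371.6 243.7]
 [  0.    0.    1. ]]
[0, 0, 0] [317. 308.]
[0, 0, 3] [317. 305.]
[0, 0, 12] [317. 296.]
[0, 0, 22] [317. 287.]
[4, 0, 22] [325. 287.]
[4, 11, 22] [325. 306.]
[4, -11, 22] [325. 268.]
[[499.2 324.9  26. ]
 [514.9 296.8  26. ]
 [452.4 299.   26. ]
 [474.9 271.2  26. ]]
[-15.90541079 -46.07994876  12.12520068] [-17.02058382 -43.46389872  24.12156144]
[ 16.27004771 -45.16575259  12.1893552 ] [ 17.38477405 -42.38378236  24.19010629]
8.40614133703401
```

```bash
python3 - <<'E'
from h import *
p=r.snapshot('scene'); a=p['image'][200:350,380:580,::-1]; cv2.imwrite('pics/s2.png',cv2.resize(a,(800,600),interpolation=2))
E
```

```text
(no output)
```

View pics/s2.png

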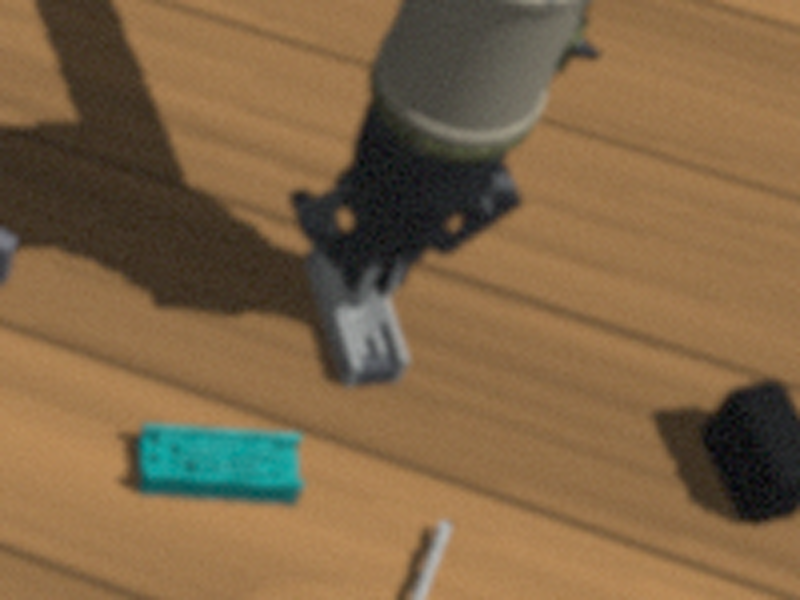

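The jaws closed above the block: when open, the tips sit further back, so the descent was too shallow. The position is still good (edges at tool x −15.9 and +16.3). I'll raise, pre-open to about 55% and go deeper.

```bash
python3 -m jog '[[0,0,-0.03,0,10],[0,0,-0.045,0,10],[0,0,-0.045,0,56],[0,0,-0.045,0,56],[0,0,-0.045,0,56],[0,0,-0.045,0,56],[0,0,-0.045,0,56]]' 
python3 - <<'E'
from h import *
T=pose(); p=r.snapshot('wrist'); save(p,'w3.png'); print(r.sense()['ft_force'])
for q in r.search_frame(p,'hexset')[:3]: print(q)
go([467.8,287.6,33],-59.2)
E
```

```text
time: 4.8
tool_pos: [467.1, 287.4, 82.1]
tcp_rot: [179.9, -0.1, -59.2]
ft_force: [-0.1, -0.1, 0.1]
finger_gap: 47.9
[ 0.18256829 -0.14309138 -0.75123253]
{'bbox': [289.7, 186.1, 348.0, 328.9], 'conf': 0.73}
{'bbox': [412.1, 74.3, 560.1, 174.5], 'conf': 0.6}
{'bbox': [162.1, 322.9, 217.4, 431.1], 'conf': 0.58}
GO [ 0.0001 -0.0004  0.0495] turn(tool z) 0.03 tcp [467.3 287.6  82.5] [ 1.7998e+02 -1.1000e-01 -5.9170e+01] J6 85.5
```

View pics/w3.png

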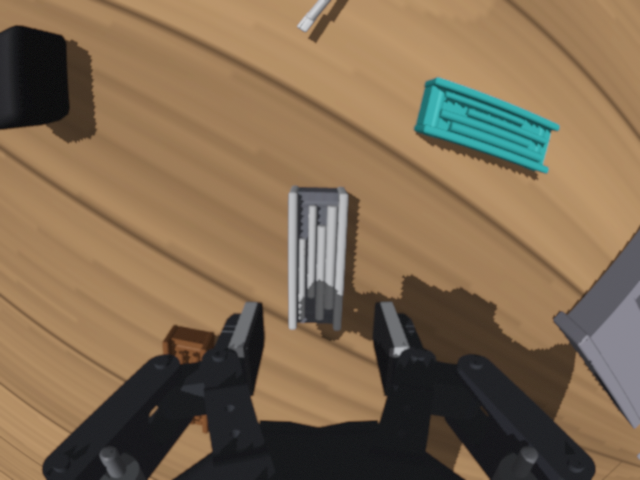

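The set lies undisturbed at (318,258), centred between the jaws. I'll descend and grip.

```bash
python3 -m jog '[[0,0,0.02,0,56],[0,0,0.04,0,56],[0,0,0.051,0,56],[0,0,0.051,0,56],[0,0,0.051,0,56]]' && python3 -m jog '[[0,0,0.001,0,35],[0,0,0.001,0,25],[0,0,0.001,0,25],[0,0,0.001,0,25],[0,0,0.001,0,25]]' 60
python3 - <<'E'
from h import *
p=r.snapshot('wrist'); save(p,'w4.png')
E
```

```text
time: 5.4
tool_pos: [467.5, 287.5, 31.7]
tcp_rot: [180.0, -0.1, -59.2]
ft_force: [-0.1, -0.1, -0.6]
finger_gap: 47.6
time: 5.9
tool_pos: [467.6, 287.6, 31.0]
tcp_rot: [180.0, -0.1, -59.2]
ft_force: [0.6, 0.2, -0.4]
finger_gap: 21.3
```

View pics/w4.png

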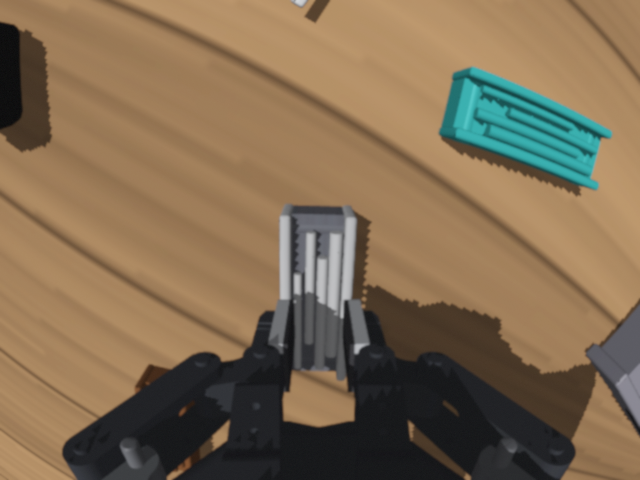

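The pads still look nearer the camera than nominal, with tips apparently above the block's top. I'll find the tip height by lowering onto the set's top in small steps, stopping on force.

```bash
cat > ok.py <<'E'
import sys
from bench import r
s=r.sense(); f=abs(s['ft_force'][2]); print('->',round(s['tool_pos'][2],1),round(f,1),round(s['finger_gap'],1)); sys.exit(f>float(sys.argv[1]))
E
J="python3 -m jog"; K="python3 ok.py 3"
(python3 -m jog '[[0,0,0.002,0,25],[0,0,0.002,0,25]]' && $K && python3 -m jog '[[0,0,0.002,0,25],[0,0,0.002,0,25]]' && $K && python3 -m jog '[[0,0,0.002,0,25],[0,0,0.002,0,25]]' && $K && python3 -m jog '[[0,0,0.002,0,25],[0,0,0.002,0,25]]' && $K && python3 -m jog '[[0,0,0.002,0,25],[0,0,0.002,0,25]]' && $K && python3 -m jog '[[0,0,0.002,0,25],[0,0,0.002,0,25]]' && $K && python3 -m jog '[[0,0,0.002,0,25],[0,0,0.002,0,25]]' && $K ) | grep -e '->'
```

```text
-> 28.5 1.1 21.5False
```

```bash
sed -i 's/sys.exit(f>/sys.exit(int(f>/; s/\]))$/])))/' ok.py; tail -1 ok.py; K="python3 ok.py 3"
(python3 -m jog '[[0,0,0.002,0,25],[0,0,0.002,0,25]]' && $K && python3 -m jog '[[0,0,0.002,0,25],[0,0,0.002,0,25]]' && $K && python3 -m jog '[[0,0,0.002,0,25],[0,0,0.002,0,25]]' && $K && python3 -m jog '[[0,0,0.002,0,25],[0,0,0.002,0,25]]' && $K && python3 -m jog '[[0,0,0.002,0,25],[0,0,0.002,0,25]]' && $K && python3 -m jog '[[0,0,0.002,0,25],[0,0,0.002,0,25]]' && $K ) | grep -e '->'
```

```text
s=r.sense(); f=abs(s['ft_force'][2]); print('->',round(s['tool_pos'][2],1),round(f,1),round(s['finger_gap'],1)); sys.exit(int(f>float(sys.argv[1])))
-> 26.1 0.1 21.3
-> 23.6 1.2 21.2
-> 21.2 0.1 21.1
-> 18.9 1.0 21.5
-> 17.8 8.1 21.5
```

Contact with the set's top (z=26) came at TCP z≈18, so the tips really stand about 8 mm *behind* the reported TCP at this opening. I'll use this measured offset from here on, which puts TCP z at about 6 for the grip.

```bash
python3 -m jog '[[0,0,-0.02,0,25],[0,0,-0.02,0,56],[0,0,-0.02,0,56],[0,0,-0.02,0,56],[0,0,-0.02,0,56],[0,0,-0.005,0,56],[0,0,0.005,0,56],[0,0,0.005,0,56]]' && python3 ok.py 3 && python3 -m jog '[[0,0,0.006,0,56],[0,0,0.006,0,56]]' && python3 ok.py 3 && python3 -m jog '[[0,0,0,0,45],[0,0,0,0,30],[0,0,0,0,25],[0,0,0,0,25],[0,0,0,0,25]]' 60
```

```text
time: 7.95
tool_pos: [464.3, 285.9, 9.6]
tcp_rot: [179.5, -0.1, -59.2]
ft_force: [-0.5, -0.6, -0.4]
finger_gap: 48.0
-> 9.6 0.4 48.0
time: 8.15
tool_pos: [463.1, 285.2, 2.1]
tcp_rot: [179.4, -0.1, -59.2]
ft_force: [-0.0, -0.3, 0.2]
finger_gap: 47.7
-> 2.1 0.2 47.7
time: 8.65
tool_pos: [463.3, 285.4, 2.3]
tcp_rot: [179.4, -0.1, -59.2]
ft_force: [0.4, -0.9, -0.6]
finger_gap: 32.5
```

Gap 32.5 mm with a target of 21, so it's gripped. I'll lift and check.

```bash
python3 -m jog '[[0,0,-0.02,0,25],[0,0,-0.05,0,25],[0,0,-0.09,0,25],[0,0,-0.12,0,25],[0,0,-0.12,0,25],[0,0,-0.12,0,25]]'
python3 - <<'E'
from h import *
s=r.sense(); print(np.round(s['joint_pos'],2),s['ft_force']); T=pose(); p=r.snapshot('wrist'); save(p,'w5.png'); 
p=r.snapshot('top'); save(p,'t5.png')
a=p['image'][200:320,110:270,::-1]; b=cv2.imread('pics/w5.png'); cv2.imwrite('pics/c5.png',np.hstack([cv2.resize(a,(400,300)),cv2.resize(b,(400,300))]))
E
```

```text
time: 9.25
tool_pos: [464.7, 286.3, 122.9]
tcp_rot: [179.5, -0.1, -59.2]
ft_force: [-0.8, -0.4, -1.8]
finger_gap: 32.5
[ 26.33   3.63 100.02  -0.12  76.82  85.54] [-0.81289842 -0.44442073 -1.75207438]
```

View pics/c5.png

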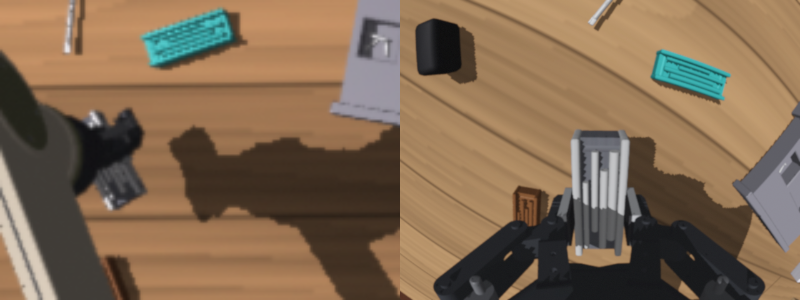

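The set is held (fz −1.8 N) and the bystanders haven't moved. Next I'll carry it past the recess so the wrist camera sees the recess unobstructed.

```bash
python3 -m jog '[[0.04,0.013,0,-7,25],[0.085,0.026,0,-14,25],[0.13,0.04,0,-21,25],[0.175,0.055,0,-28,25],[0.22,0.07,0,-35,25],[0.265,0.085,0,-42,25],[0.31,0.10,0,-49,25],[0.35,0.115,0,-49,25]]' >/dev/null
python3 - <<'E'
from h import *
go([559,-126,122],-10)
E
```

```text
GO [ 0.0248  0.0465 -0.0016] turn(tool z) 0.05 tcp [542.6 -76.  120.3] [179.48   0.7   -9.95] J6 -2.9
```

```bash
python3 -m jog '[[0.012,0.025,0,0,25],[0.025,0.0465,0,0,25],[0.025,0.0465,0,0,25],[0.025,0.0465,0,0,25]]'
python3 - <<'E'
from h import *
T=pose(); p=r.snapshot('wrist'); save(p,'w6.png')
for l,z in(('recess_mouth',42),('tray_front',30),('recess_floor',16)):
    for q in r.pinpoint(p,l)[:2]: print(l,np.round(q['uv'],1),q['conf'],at(p,q['uv'],z,T))
E
```

```text
time: 10.55
tool_pos: [557.9, -126.0, 118.3]
tcp_rot: [179.5, 0.9, -10.0]
ft_force: [-0.6, 0.7, -2.5]
finger_gap: 32.6
recess_mouth [322.3 124.9] 0.93 [573.5 -47.5  42. ]
tray_front [195.5 100.9] 0.58 [495.1 -14.6  30. ]
tray_front [418.3 100.6] 0.42 [637.2 -40.9  30. ]
recess_floor [482.4 371.3] 0.66 [ 683.7 -278.9   16. ]
recess_floor [325.7 122.2] 0.58 [575.9 -46.4  16. ]
```

View pics/w6.png

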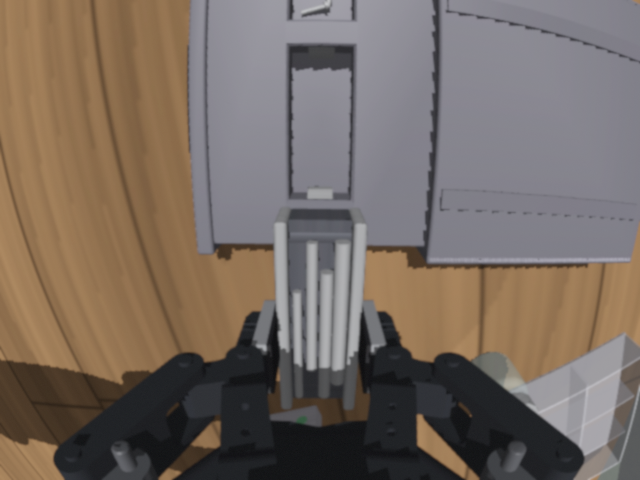

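The recess is clearly visible with corners at about (288,45), (355,45), (354,200) and (289,199). The held set's far end is at (276..366, 210), and set and recess are nearly parallel.

```bash
python3 - <<'E'
from h import *
T=pose(); p=r.snapshot('wrist'); t,R=T
for z in(42,30,20,50):
    C=np.array([at(p,q,z,T) for q in((288.5,45),(355,45),(354,200),(289.5,199))])
    L=(C-t)@R; m=C.mean(0); d=C[0]+C[1]-C[2]-C[3]; 
    print(z,'size',np.linalg.norm(C[1]-C[0]),np.linalg.norm(C[2]-C[3]),np.linalg.norm(d)/2,'ctr',m,'tool',L.mean(0),'ang',np.degrees(np.arctan2(d[1],d[0])))
X=np.array(p['tool_from_camera']);
for zt in(-20,-24,-28,-35):
    o=[]
    for q in((276,210),(366,210)):
        x=(q[0]-p['K'][0][2])/p['K'][0][0]; y=(q[1]-p['K'][1][2])/p['K'][1][1]; a=np.hypot(x,y); d=X[:3,:3]@[x*np.sin(a)/a,y*np.sin(a)/a,np.cos(a)]
        o.append(X[:3,3]+d*(zt-X[2,3])/d[2])
    print(zt,np.round(o,1).tolist())
E
```

```text
42 size 39.88395667433217 40.697051490249265 96.77564259667821 ctr [574.275 -44.675  42.   ] tool [  2.6176543  -82.34151095  77.01733961] ang 80.15321345441761
30 size 42.02142310774349 42.83479893731266 101.83881872842007 ctr [574.225 -44.775  30.   ] tool [  2.74657766 -82.33935039  89.0171677 ] ang 80.19082728182232
20 size 43.74768565307189 44.56096946880752 106.11373615135788 ctr [574.175 -44.825  20.   ] tool [  2.84008716 -82.36896006  99.01693666] ang 80.15153964418859
50 size 38.4703782149332 39.167460984853236 93.36385810365807 ctr [574.3 -44.6  50. ] tool [  2.52206693 -82.34973249  69.01752427] ang 80.19465380382624
-20 [[-15.0, -50.5, -20.0], [17.9, -50.5, -20.0]]
-24 [[-14.6, -51.4, -24.0], [17.3, -51.4, -24.0]]
-28 [[-14.1, -52.4, -28.0], [16.8, -52.4, -28.0]]
-35 [[-13.3, -54.1, -35.0], [15.9, -54.1, -35.0]]
```

```bash
python3 -m jog '[[0.001,-0.035,0,0,25],[0.001,-0.07,0.01,0,25],[0.001,-0.077,0.035,0,25],[0.001,-0.077,0.055,0,25],[0.001,-0.077,0.064,0,25],[0.001,-0.077,0.064,0,25]]'
python3 - <<'E'
from h import *
p=r.snapshot('wrist'); save(p,'w7.png'); cv2.imwrite('pics/w7c.png',cv2.resize(p['image'][130:340,200:440,::-1],(686,600),interpolation=2))
E
```

```text
time: 11.4
tool_pos: [570.7, -49.1, 53.8]
tcp_rot: [179.5, 0.9, -9.8]
ft_force: [0.7, -0.2, -1.7]
finger_gap: 32.4
```

View pics/w7c.png

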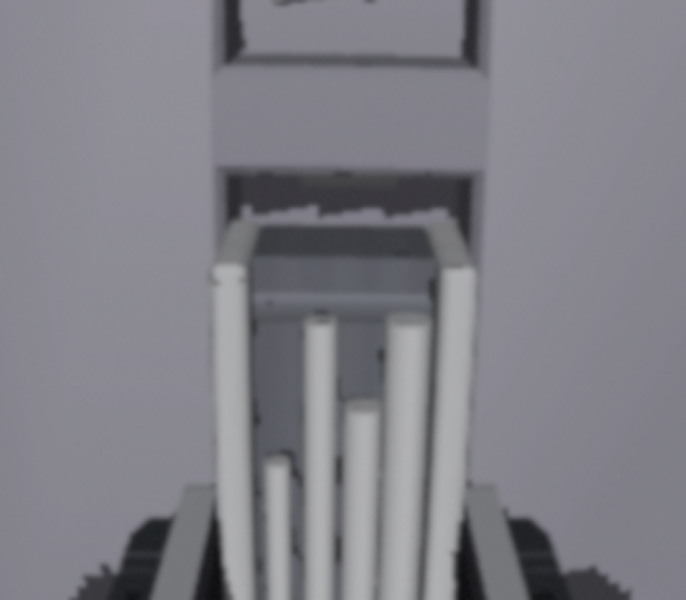

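```bash
python3 - <<'E'
from h import *
T=pose(); p=r.snapshot('wrist'); t,R=T
f=lambda u,v,z:np.round((at(p,(200+u/2.858,130+v/2.858),z,T)-t)@R,1)
for z in(42,):print('mouth far',f(215,170,z),f(483,170,z))
for dz in(2,-2,6): print('set bot',dz,f(228,222,t[2]-dz),f(460,222,t[2]-dz))
for dz in(24,20): print('set top',f(213,268,t[2]+dz),f(475,268,t[2]+dz))
E
```

```text
mouth far [-19.  -52.1  13. ] [ 23.3 -52.3  12.5]
set bot 2 [-15.9 -46.3   1.9] [ 18.6 -46.4   1.4]
set bot -2 [-15.5 -47.2  -2.2] [ 18.  -47.3  -2.6]
set bot 6 [-16.3 -45.3   5.9] [ 19.  -45.5   5.4]
set top [-15.2 -46.4 -24.2] [ 17.5 -46.5 -24.6]
set top [-15.7 -45.3 -20.1] [ 18.1 -45.4 -20.6]
```

The far gap is 6 mm where it should be 3, and the set sits 0.8 mm to one side. I'll shift by (+0.8, −3) mm and lower into the recess with force checks.

```bash
python3 -m jog '[[0.001,-0.003,0,0,25],[0.001,-0.003,0.004,0,25],[0.001,-0.003,0.008,0,25],[0.001,-0.003,0.008,0,25]]' && python3 ok.py 4.5 && python3 -m jog '[[0,0,0.003,0,25],[0,0,0.003,0,25]]' && python3 ok.py 4.5 && python3 -m jog '[[0,0,0.002,0,25],[0,0,0.002,0,25]]' && python3 ok.py 4.5&& python3 -m jog '[[0,0,0.002,0,25],[0,0,0.002,0,25]]' && python3 ok.py 4.5&& python3 -m jog '[[0,0,0.002,0,25],[0,0,0.002,0,25]]' && python3 ok.py 4.5
```

```text
time: 11.9
tool_pos: [573.5, -47.1, 47.5]
tcp_rot: [179.5, 0.7, -9.9]
ft_force: [-0.6, 0.9, -0.8]
finger_gap: 32.5
-> 47.5 0.8 32.5
time: 12.1
tool_pos: [572.9, -47.1, 43.8]
tcp_rot: [179.5, 0.8, -9.9]
ft_force: [-0.4, 0.2, -0.8]
finger_gap: 32.4
-> 43.8 0.8 32.4
time: 12.3
tool_pos: [572.6, -47.1, 41.4]
tcp_rot: [179.5, 0.8, -9.9]
ft_force: [0.1, -0.7, -2.0]
finger_gap: 32.6
-> 41.4 2.0 32.6
time: 12.5
tool_pos: [572.3, -47.1, 39.0]
tcp_rot: [179.5, 0.9, -9.9]
ft_force: [-0.1, -0.3, -1.9]
finger_gap: 32.2
-> 39.0 1.9 32.2
time: 12.7
tool_pos: [572.0, -47.1, 36.7]
tcp_rot: [179.5, 0.9, -9.9]
ft_force: [-1.3, 0.3, -2.7]
finger_gap: 32.8
-> 36.7 2.7 32.8
```

```bash
python3 -m jog '[[0,0,0.002,0,25],[0,0,0.002,0,25]]' && python3 ok.py 4.5&& python3 -m jog '[[0,0,0.0015,0,25],[0,0,0.0015,0,25]]' && python3 ok.py 4.5&& python3 -m jog '[[0,0,0.0015,0,25],[0,0,0.0015,0,25]]' && python3 ok.py 4.5
python3 - <<'E'
from h import *
p=r.snapshot('wrist'); save(p,'w8.png'); a=p['image'][130:340,200:440,::-1]
q=r.snapshot('scene'); b=q['image'][190:340,240:412,::-1]; cv2.imwrite('pics/c8.png',np.hstack([cv2.resize(a,(400,350)),cv2.resize(b,(400,350),interpolation=2)]))
E
```

```text
time: 12.9
tool_pos: [571.8, -47.1, 34.4]
tcp_rot: [179.5, 0.9, -9.9]
ft_force: [-0.5, -0.2, -1.7]
finger_gap: 32.5
-> 34.4 1.7 32.5
time: 13.1
tool_pos: [572.4, -47.3, 33.5]
tcp_rot: [179.5, 0.9, -9.9]
ft_force: [0.7, 0.1, 1.4]
finger_gap: 32.8
-> 33.5 1.4 32.8
time: 13.3
tool_pos: [573.7, -47.6, 33.4]
tcp_rot: [179.5, 0.7, -9.9]
ft_force: [-0.3, -0.6, 5.7]
finger_gap: 32.6
-> 33.4 5.7 32.6
```

View pics/c8.png

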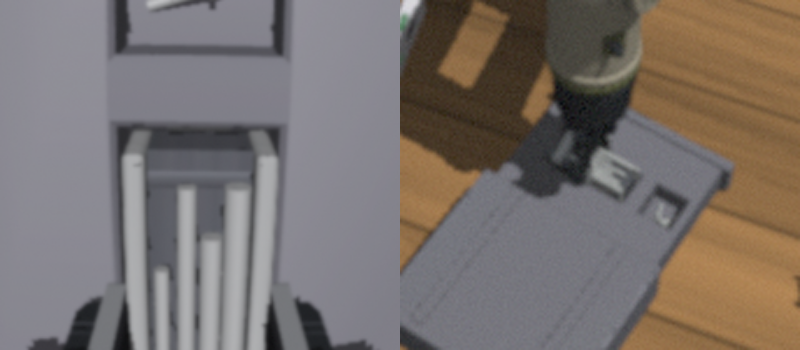

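The set's end sits inside the recess, centred between the walls in both views, and contact came at TCP z≈33.5 where expected. Now I'll release, rise, and close to 25%, the calibrated opening for pressing.

```bash
python3 -m jog '[[0,0,-0.001,0,50],[0,0,-0.001,0,56],[0,0,-0.001,0,56],[0,0,-0.015,0,56],[0,0,-0.04,0,56],[0,0,-0.04,0,25],[0,0,-0.04,0,25],[0,0,-0.04,0,25]]' && python3 -m jog '[[0,0,0.005,0,25],[0,-0.001,0.015,0,25],[0,-0.001,0.015,0,25]]' && python3 ok.py 4
python3 - <<'E'
from h import *
T=pose();p=r.snapshot('wrist'); save(p,'w9.png')
for l in('recess_mouth','hexset'):
    for q in r.search_frame(p,l)[:2]: print(l,q)
go([574.3,-45.5,50],-10)
E
```

```text
time: 14.2
tool_pos: [573.7, -47.2, 72.9]
tcp_rot: [179.5, 0.7, -9.9]
ft_force: [-0.6, -0.1, -0.3]
finger_gap: 21.3
time: 14.5
tool_pos: [571.7, -45.9, 55.0]
tcp_rot: [179.5, 1.0, -9.9]
ft_force: [-1.0, 0.4, -0.9]
finger_gap: 20.9
-> 55.0 0.9 20.9
hexset {'bbox': [284.1, 200.2, 367.7, 379.2], 'conf': 0.8}
hexset {'bbox': [145.2, 45.4, 476.9, 409.7], 'conf': 0.75}
GO [ 0.001  -0.001   0.0073] turn(tool z) 0.1 tcp [573.3 -46.2  57.3] [179.47   0.81  -9.9 ] J6 0.7
```

```bash
K="python3 ok.py 12"
(python3 -m jog '[[0,0,0.004,0,25],[0,0,0.006,0,25]]' && $K && python3 -m jog '[[0,0,0.003,0,25],[0,0,0.003,0,25]]' && $K && python3 -m jog '[[0,0,0.003,0,25],[0,0,0.003,0,25]]' && $K && python3 -m jog '[[0,0,0.003,0,25],[0,0,0.003,0,25]]' && $K && python3 -m jog '[[0,0,0.003,0,25],[0,0,0.003,0,25]]' && $K && python3 -m jog '[[0,0,0.003,0,25],[0,0,0.003,0,25]]' && $K && python3 -m jog '[[0,0,0.003,0,25],[0,0,0.003,0,25]]' && $K ) | grep -e '->'
```

```text
-> 51.0 0.9 21.3
-> 47.6 0.3 20.8
-> 44.3 0.5 21.2
-> 40.7 0.5 21.0
-> 37.1 0.0 21.4
-> 34.2 0.2 21.4
-> 33.8 12.4 21.6
```

No clip force showed up before z≈34. I'll back off and look carefully, spending the last view on a composite.

```bash
python3 -m jog '[[0,0,-0.03,0,25],[0,0.03,-0.07,0,25],[0,0.07,-0.09,0,25],[0,0.07,-0.09,0,25],[0,0.07,-0.09,0,25]]'
python3 - <<'E'
from h import *
p=r.snapshot('wrist'); save(p,'w10.png'); q=r.snapshot('scene'); save(q,'s10.png'); t=r.snapshot('top'); save(t,'t10.png')
z=lambda a,w,h:cv2.resize(a[:,:,::-1],(w,h),interpolation=2)
L=z(p['image'],480,360); Lb=z(p['image'][20:290,180:540],480,240*360//360)
R=z(q['image'][215:335,260:388],320,300); R2=z(t['image'][170:290,230:358],320,300)
cv2.imwrite('pics/c10.png',np.hstack([np.vstack([z(p['image'][0:300,140:500],480,400),z(p['image'][300:450,140:500],480,200)]),np.vstack([R,R2])]))
E
```

```text
time: 16.55
tool_pos: [563.9, -115.8, 124.8]
tcp_rot: [179.5, 0.5, -10.0]
ft_force: [-1.2, -0.5, -0.7]
finger_gap: 21.2
```

View pics/c10.png

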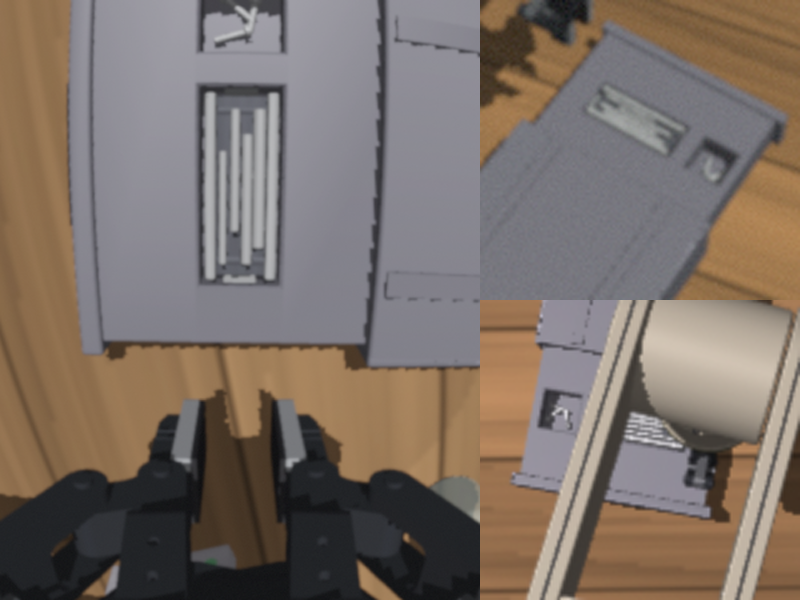

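The set lies in the long recess. Its apparent width is 0.874 of the recess's, where 34/39 = 0.872 means flush, and about 0.93 would mean 14 mm proud. Contact was also 16.0 mm higher than on the bench, which equals the floor height. I never saw the clip force peak, so I'll press both ends to confirm it's seated.

```bash
K="python3 ok.py 16"
(python3 -m jog '[[0,-0.04,0.03,0,25],[0,-0.04,0.06,0,25],[0,-0.04,0.08,0,25],[0,-0.04,0.08,0,25]]' && $K && python3 -m jog '[[0,0,0.004,0,25],[0,0,0.004,0,25]]' && $K && python3 -m jog '[[0,0,0.004,0,25],[0,0,0.004,0,25]]' && $K && python3 -m jog '[[0,0,0.002,0,25],[0,0,0.002,0,25]]' && $K && python3 -m jog '[[0,0,0.002,0,25],[0,0,0.002,0,25]]' && $K && python3 -m jog '[[0,0,0.002,0,25],[0,0,0.002,0,25]]' && $K ) | grep -e '->'
echo other; (python3 -m jog '[[0,0,-0.02,0,25],[0,-0.03,-0.02,0,25],[0,-0.06,-0.015,0,25],[0,-0.06,-0.010,0,25],[0,-0.06,-0.010,0,25]]' && $K && python3 -m jog '[[0,0,0.004,0,25],[0,0,0.004,0,25]]' && $K && python3 -m jog '[[0,0,0.004,0,25],[0,0,0.004,0,25]]' && $K && python3 -m jog '[[0,0,0.002,0,25],[0,0,0.002,0,25]]' && $K && python3 -m jog '[[0,0,0.002,0,25],[0,0,0.002,0,25]]' && $K && python3 -m jog '[[0,0,0.002,0,25],[0,0,0.002,0,25]]' && $K ) | grep -e '->'; python3 -m jog '[[0,0,-0.03,0,0],[0,0,-0.05,0,0],[0,0,-0.05,0,0],[0,0,-0.05,0,0]]'
```

```text
-> 37.3 0.1 21.2
-> 34.7 0.5 21.5
-> 33.9 9.6 21.7
-> 33.9 8.3 21.3
-> 33.9 8.0 21.4
-> 33.8 7.7 21.2
other
-> 42.5 0.1 21.5
-> 37.8 0.4 21.3
-> 34.0 0.1 21.3
-> 33.8 9.7 21.6
-> 33.8 9.0 20.8
-> 33.8 10.2 21.3
time: 20.0
tool_pos: [588.2, -16.8, 83.9]
tcp_rot: [179.6, -0.4, -9.8]
ft_force: [-0.4, 0.4, 0.5]
finger_gap: -0.0
```

```bash
K="python3 ok.py 16"
(python3 -m jog '[[0,0.03,0.01,0,0],[0,0.03,0.03,0,0],[0,0.03,0.038,0,0],[0,0.03,0.038,0,0]]' && $K && python3 -m jog '[[0,0,0.003,0,0],[0,0,0.003,0,0]]' && $K && python3 -m jog '[[0,0,0.003,0,0],[0,0,0.003,0,0]]' && $K && python3 -m jog '[[0,0,0.003,0,0],[0,0,0.003,0,0]]' && $K && python3 -m jog '[[0,0,0.004,0,0],[0,0,0.004,0,0]]' && $K && python3 -m jog '[[0,0,0.006,0,0],[0,0,0.006,0,0]]' && $K ) | grep -e '->'
python3 -m jog '[[0,0,-0.03,0,0],[0,0,-0.06,0,0],[0,0,-0.06,0,0]]'
python3 - <<'E'
from h import *
T=pose(); p=r.snapshot('wrist'); save(p,'w11.png'); 
for l,z in(('recess_mouth',42),('hexset',42),('tray_front',30)):
    for q in r.pinpoint(p,l)[:2]: print(l,q['uv'],q['conf'],at(p,q['uv'],z,T))
t=np.array([478,-15.]); x=np.array([np.cos(np.radians(-10)),np.sin(np.radians(-10))])
print('front', np.array([574.3,-45.7])-95*x)
E
```

```text
-> 43.1 0.5 -0.0
-> 39.6 0.6 0.4
-> 36.6 0.0 0.0
-> 33.9 0.7 0.3
-> 33.7 16.3 0.3
time: 21.5
tool_pos: [587.7, -46.2, 99.2]
tcp_rot: [179.6, -1.0, -9.8]
ft_force: [0.2, -0.2, 1.4]
finger_gap: 0.2
hexset [326.1, 250.9] 0.63 [594.8 -40.9  42. ]
tray_front [197.3, 233.5] 0.6 [515.5 -19.2  30. ]
front [480.74326346 -29.20342312]
```

The press with shut fingers reached 16 N at the same height (33.7), so the set is home. The presses dragged the tray slightly inwards, which does no harm. Next I'll go in front of the panel, down, and push.

```bash
python3 -m jog '[[-0.045,-0.003,0,0,0],[-0.09,-0.007,0,0,0],[-0.135,-0.013,0,0,0],[-0.147,-0.013,0,0,0],[-0.147,-0.013,0.04,0,0],[-0.147,-0.013,0.08,0,0],[-0.147,-0.013,0.08,0,0]]'
python3 - <<'E'
from h import *
p=r.snapshot('scene'); save(p,'s12.png'); t=r.snapshot('top'); save(t,'t12.png')
for n,c in(('scene',p),('top',t)):
  for l,z in(('tray_front',30),('recess_mouth',42),('hexset',42),('tray_unit',0)):
    for q in r.pinpoint(c,l)[:2]: print(n,l,np.round(q['uv']),round(q['conf'],2),at(c,q['uv'],z))
go([450,-9,14],-10)
E
```

```text
time: 22.4
tool_pos: [434.6, -7.5, 5.0]
tcp_rot: [179.6, 0.3, -9.8]
ft_force: [-1.6, -0.3, 0.3]
finger_gap: -0.2
scene tray_front [342. 248.] 0.8 [513.7 -14.9  30. ]
scene recess_mouth [318. 270.] 0.9 [600.4 -43.4  42. ]
scene hexset [435. 319.] 0.97 [619.5 245.7  42. ]
scene hexset [317. 274.] 0.92 [611.4 -42.   42. ]
scene tray_unit [310. 294.] 0.68 [645.4 -43.9   0. ]
top tray_front [284. 246.] 0.91 [509.9 -17.1  30. ]
top recess_mouth [297. 215.] 0.85 [588.8 -54.   42. ]
top hexset [184. 214.] 0.89 [593.9 235.6  42. ]
top hexset [156. 322.] 0.79 [323.  304.9  42. ]
top tray_unit [293. 201.] 0.83 [630.9 -42.3   0. ]
GO [ 0.0081 -0.0009 -0.0016] turn(tool z) 0.2 tcp [441.9  -8.5  12.4] [179.6   -0.49  -9.8 ] J6 2.6
```

```bash
cat > okx.py <<'E'
import sys, numpy as np
from bench import r
s=r.sense(); f=np.hypot(*s['ft_force'][:2]); print('->',np.round(s['tool_pos'],1),round(f,1)); sys.exit(int(f>float(sys.argv[1])))
E
K="python3 okx.py 10"
(python3 -m jog '[[0.015,0,0,0,0],[0.03,0,0,0,0],[0.045,0,0,0,0],[0.055,0,0,0,0],[0.065,0,0,0,0],[0.075,0,0,0,0]]' && $K && python3 -m jog '[[0.015,0,0,0,0],[0.03,0,0,0,0],[0.045,0,0,0,0],[0.055,0,0,0,0],[0.055,0,0,0,0]]' && $K && python3 -m jog '[[0.012,0,0,0,0],[0.024,0,0,0,0],[0.024,0,0,0,0]]' && $K) | grep -e '->'
```

```text
-> [515.8 -21.3  12.8] 3.0
-> [571.3 -30.9  13.4] 0.3
-> [595.7 -35.   13.8] 0.4
```

```bash
K="python3 okx.py 10"
(python3 -m jog '[[0.006,0,0,0,0],[0.012,0,0,0,0]]' && $K && python3 -m jog '[[0.004,0,0,0,0],[0.006,0,0,0,0]]' && $K && python3 -m jog '[[0.004,0,0,0,0],[0.006,0,0,0,0]]' && $K && python3 -m jog '[[0.003,0,0,0,0],[0.003,0,0,0,0]]' && $K && python3 -m jog '[[0.003,0,0,0,0],[0.003,0,0,0,0]]' && $K&& python3 -m jog '[[0.003,0,0,0,0],[0.003,0,0,0,0]]' && $K&& python3 -m jog '[[0.003,0,0,0,0],[0.003,0,0,0,0]]' && $K) | grep -e '->'
python3 - <<'E'
from h import *
p=r.snapshot('scene'); save(p,'s13.png')
for l,z in(('tray_front',30),('recess_mouth',42),('tray_unit',0)):
    for q in r.pinpoint(p,l)[:2]: print(l,np.round(q['uv']),round(q['conf'],2),at(p,q['uv'],z))
E
```

```text
-> [606.8 -36.9  13.5] 2.5
-> [612.8 -38.   13.5] 2.9
-> [617.  -38.7  13.3] 19.5
tray_front [318. 284.] 0.77 [631.4 -31.2  30. ]
tray_unit [312. 293.] 0.79 [642.2 -41.9   0. ]
```

The force jumped to 19.5 N at x≈617, so it's at the end stop. I'll push once more to confirm, then back off and check.

```bash
python3 -m jog '[[0.002,0,0,0,0],[0.002,0,0,0,0],[0.002,0,0,0,0]]' && python3 -m jog '[[-0.02,0,0,0,0],[-0.06,0,0,0,0],[-0.10,0,-0.02,0,0],[-0.10,0,-0.06,0,0],[-0.10,0,-0.10,0,0],[-0.15,0,-0.10,0,0],[-0.15,0,-0.10,0,0],[-0.15,0,-0.10,0,0]]'
python3 - <<'E'
from h import *
p=r.snapshot('scene'); t=r.snapshot('top'); save(p,'s14.png'); save(t,'t14.png')
for n,c in(('scene',p),('top',t)):
  for l,z in(('tray_front',30),('hexset',0),('tray_unit',0),('level',0),('screwdriver',8),('jar',0),('mug',0)):
    for q in r.pinpoint(c,l)[:3]: print(n,l,round(q['conf'],2),at(c,q['uv'],z))
# brightness profile along the tray axis across housing front / panel, in the scene picture
T=np.array(p['T']); K=np.array(p['K']); g=cv2.cvtColor(p['image'],7)
x=np.array([np.cos(np.radians(-10)),np.sin(np.radians(-10)),0]); y=np.array([-x[1],x[0],0])
for off in(40,-60):
  o=[]
  for s in range(-40,20,3):
    P=np.array([641.7,-42.7,45])+x*s+y*off; c=T[:3,:3].T@(P-T[:3,3]); u=(K@c)[:2]/c[2]; o.append(int(g[int(round(u[1])),int(round(u[0]))]))
  print(o)
E
```

```text
time: 25.4
tool_pos: [616.8, -38.7, 13.4]
tcp_rot: [179.6, 0.1, -9.8]
ft_force: [-14.1, 1.1, 10.8]
finger_gap: 0.2
time: 26.2
tool_pos: [469.2, -12.3, 114.3]
tcp_rot: [179.6, -0.1, -9.8]
ft_force: [0.7, 0.3, 0.6]
finger_gap: -0.2
scene tray_front 0.48 [630.9 -29.9  30. ]
scene hexset 0.62 [594.4 248.    0. ]
scene hexset 0.58 [315.6 323.2   0. ]
scene tray_unit 0.59 [648.3 -38.3   0. ]
scene level 0.82 [ 476.9 -311.2    0. ]
scene screwdriver 0.72 [690.6 358.1   8. ]
scene jar 0.8 [ 691.2 -293.5    0. ]
scene mug 0.8 [ 569.8 -526.3    0. ]
top tray_front 0.92 [633.2 -44.6  30. ]
top hexset 0.74 [ 477.7 -303.9    0. ]
top hexset 0.57 [323.4 320.3   0. ]
top tray_unit 0.65 [641.8 -42.9   0. ]
top level 0.66 [ 473.6 -294.1    0. ]
top level 0.39 [ 564.3 -515.5    0. ]
top screwdriver 0.81 [681.6 348.1   8. ]
top jar 0.63 [ 689.8 -283.2    0. ]
top mug 0.67 [ 580.8 -512.1    0. ]
[118, 123, 124, 131, 136, 135, 135, 136, 137, 132, 125, 120, 116, 117, 121, 120, 122, 121, 118, 115]
[125, 124, 125, 120, 118, 122, 127, 127, 130, 129, 127, 120, 117, 117, 120, 117, 118, 122, 122, 120]
```

```bash
python3 -c "
from bench import r
print(r.hand_in())"
```

```text
the job is handed in; nothing more can be done
None
```

I put the steel hex set into the long recess keys up and pressed it home. Then I pushed the tray shut to its stop and handed in at about 26 s.

**Seating:**
- Presses at both ends and the centre, 8–16 N, all stopped at the same tool height (33.7–33.9 mm). That is 16 mm above the height measured on the bench, which equals the recess floor.
- In the wrist picture, the set's apparent width against the recess also matched a flush fit.
- I never saw the separate 5–15 N clip peak in the force readings, so seating rests on the height and the picture.

**Tray:** pushing stopped hard at about 19 N. The networks then put the front face at x≈631–633 mm against the housing edge at about 642 mm, which is what a 12 mm panel fully shut should give. No picture was viewed after the push, as the twelve views were used up. The presses had already dragged the tray some 15–20 mm inwards before I pushed it.

**Disagreements:**
- The fingertips stood about 8 mm behind the reported tool point instead of 22 mm ahead of it. The first two grasp attempts therefore closed above the set without moving it, and I then measured the real offset by touching the set's top.
- In the final check, the networks found the level, screwdriver, jar and mug within about 14 mm of their starting positions. That is about as far apart as the two cameras' own readings. The brown look-alike was found in both views and the turquoise one only in the scene view. The top view also reported a "hexset" where the level stands, which I took to be a false detection.

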